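# Load a sequenced kit tote and shut its end gate

### The job

Load the kit tote in sequence: first lower the flanged bushing into pocket 1, then the hexagonal coupling nut into pocket 2, then the tall plain spacer into pocket 3 (one, two or three studs on the tag beside a pocket give its number), each upright, on the pocket floor, and let go only once it is down in its pocket. When all three are in, push the tote's end gate shut until it snaps home on its catch. Leave the spray can, the tape roll and the screwdriver where they are.

Things in the scene. Friction and masses are not known exactly. Their poses are not given: they have to be found in the camera images.
- tote: Fixed open grey tote, 170 (x) x 250 (y) mm, 5 mm walls, tops 55 mm above the bench. Origin: centre of underside; y along. Inside, a black insert: three square pockets 54 x 54 mm, centres x = 0, y = +75, 0, -75 mm; pocket floors 5 mm, insert top 23 mm above the bench (18 mm deep). The gate closes the -y end. Its catch, a dark block 55 mm high, sticks out 34 mm beyond the +x wall at the gate end
- pocket1 (a point): Centre of the floor of pocket 1, whose aluminium tag carries one black stud; axes as the tote's. The tags, 24 x 52 mm, lie on the insert on the +x side of their pockets, 53 mm from the pocket's centre, tops with studs 27 mm above the bench. Which of the three pockets is number 1 changes from start to start
- pocket2 (a point): Centre of the floor of pocket 2, whose tag carries two black studs; axes as the tote's
- pocket3 (a point): Centre of the floor of pocket 3, whose tag carries three black studs; axes as the tote's
- gate (a joint): Hinge angle of the tote's end gate, rad: 0 shut on its catch, growing as the gate swings outwards (starts between 0.55 and 0.95). From about 0.07 down to 0 a sprung ball catch resists, then snaps in; 5 to 9 N at the push point is enough
- gate_push (a point): A good spot to push: on the gate's outer face, 120 mm from the hinge axis, 40 mm above the bench. The gate is a grey panel 160 mm long, 6 mm thick, top 56 mm above the bench. Axes turn with the gate: x along the panel away from the hinge, -y the outward normal of the outer face; push it shut along +y
- gate_hinge (a point): On the gate's vertical hinge axis, at the tote's (-x, -y) corner, 40 mm above the bench; its axes are the tote's. Shut, the gate runs from here along the tote's +x; open, its free end swings to the tote's -y
- bushing: Flanged bushing, steel, standing flange down on the black mat: flange 44 mm in diameter and 8 mm high, above it a shank 32 mm in diameter up to 60 mm. Origin: centre of its underside, z up. About 0.28 kg
- nut: Hexagonal coupling nut, steel, standing on end: 36 mm across flats, 50 mm high. Origin: centre of its underside, z up; two of its flats face its +x and -x, the others every 60 degrees. About 0.29 kg
- spacer: Tall plain round spacer, steel, 36 mm in diameter, 80 mm high, standing on end. Origin: centre of its underside, z up. About 0.4 kg. All three parts have a dark bore on top
- mat: Fixed black rubber mat, 200 x 200 x 3 mm, on which the three parts stand in any order. Origin: centre of its underside
- spray_can: Bystander: spray can, 52 mm in diameter, 170 mm high, upright beyond the work. Origin: centre of its underside
- tape_roll: Bystander: black tape roll lying flat, 96 mm in diameter, 48 mm high. Origin: centre of its underside
- screwdriver: Bystander: screwdriver lying on the bench. Origin: near the middle of its length
Mind the look-alikes: they are no part of the job. What is shaped like the bushing but blue or green is not meant.

How it is judged:
On the way, in this order (a step that is already met when the one before it is completed fails the run):
1. the flanged bushing, still held, has been lowered into pocket 1 (1 stud), its foot below the pocket's rim (z of bushing in the frame of pocket1 between -0.006 and 0.016 m and horizontal distance between bushing and pocket1 below 0.016 m and angle between bushing's own z axis and vertical below 0.25 rad and contact force between the fingers and bushing above 0.5 N), for 0.02 s.
2. the flanged bushing stands released on the floor of pocket 1 (1 stud) (z of bushing in the frame of pocket1 between -0.006 and 0.005 m and horizontal distance between bushing and pocket1 below 0.016 m and angle between bushing's own z axis and vertical below 0.12 rad and contact force between the fingers and bushing below 0.3 N and linear speed of bushing below 0.03 m/s), for 0.2 s.
3. the hexagonal coupling nut, still held, has been lowered into pocket 2 (2 studs), its foot below the pocket's rim (z of nut in the frame of pocket2 between -0.006 and 0.016 m and horizontal distance between nut and pocket2 below 0.016 m and angle between nut's own z axis and vertical below 0.25 rad and contact force between the fingers and nut above 0.5 N), for 0.02 s.
4. the hexagonal coupling nut stands released on the floor of pocket 2 (2 studs) (z of nut in the frame of pocket2 between -0.006 and 0.005 m and horizontal distance between nut and pocket2 below 0.016 m and angle between nut's own z axis and vertical below 0.12 rad and contact force between the fingers and nut below 0.3 N and linear speed of nut below 0.03 m/s), for 0.2 s.
5. the tall plain spacer, still held, has been lowered into pocket 3 (3 studs), its foot below the pocket's rim (z of spacer in the frame of pocket3 between -0.006 and 0.016 m and horizontal distance between spacer and pocket3 below 0.016 m and angle between spacer's own z axis and vertical below 0.25 rad and contact force between the fingers and spacer above 0.5 N), for 0.02 s.
6. the tall plain spacer stands released on the floor of pocket 3 (3 studs) (z of spacer in the frame of pocket3 between -0.006 and 0.005 m and horizontal distance between spacer and pocket3 below 0.016 m and angle between spacer's own z axis and vertical below 0.12 rad and contact force between the fingers and spacer below 0.3 N and linear speed of spacer below 0.03 m/s), for 0.2 s.
7. the end gate is pushed home on its catch (value of joint gate below 0.03 rad), for 0.2 s.
At the end, for the whole second after the job is handed in: The bushing stands in pocket 1, the nut in pocket 2 and the spacer in pocket 3, each within 5 mm of the pocket floor, within 16 mm of the pocket's centre, upright within 0.12 rad, released and at rest; the gate is shut on its catch (angle below 0.03 rad) (all of step 2 and all of step 4 and all of step 6 and value of joint gate below 0.03 rad); the robot touches nothing.
It fails at once if the spray can is moved by more than 30 mm (distance of spray_can from where it was at the start of the episode above 0.03 m).
It fails at once if the tape roll is moved by more than 30 mm (distance of tape_roll from where it was at the start of the episode above 0.03 m).
It fails at once if the screwdriver is moved by more than 30 mm (distance of screwdriver from where it was at the start of the episode above 0.03 m).
It also fails if it takes over 72 s, if anything falls off the work surface, if the arm or the gripper's body presses on something with over 40 N, if the wrist force passes 120 N, or if a joint passes its speed limit or range.

### The arm

A 6-joint arm with a two-finger parallel gripper is mounted at the origin on the work surface. World frame = base frame: x ahead of the robot, y to its left, z up, the work surface at z = 0. Lengths are in m, angles in rad, forces in N, time in s.
With the tool pointing down it reaches from about 0.25 to 0.8 m from the base axis. Payload 8.5 kg.
Tool frame: the origin (TCP) lies midway between the tips of the shut fingers; the grasp point (between the pads) lies 19 mm behind it; z points along the fingers, y is the line along which they close (so a half turn about z gives the same grasp; the last joint's range is limited). The gripper opens to 85 mm and grips with 20 to 120 N. Pads are 22 mm wide; open, the fingers measure 114 mm over their backs; the gripper's body (76 mm by 85 mm) begins 54 mm behind the grasp point. The pads swing forward as they close: fully open they stand 13 mm farther back than shut.
Start: joints at [-1.311, 0.238, -0.013, 1.319, 0, 1.571], TCP at [0.135, -0.507, 0.231] pointing down, gripper open.
Joint ranges: [-2.66, 2.66], [-1.03, 1.9], [-1.14, 1.46], [-1.82, 2.27], [-1.45, 1.34], [-3.14, 3.14]. Speed limits (rad/s): [2.22, 2.22, 2.79, 3.14, 3.14, 3.14].

### API

Orientations are given as a 3x3 rotation matrix whose columns are the frame's x, y, z axes.
In Python, from plant import bot, vision, job gives the robot as it stands. The module is installed in compiled form; this text tells all that it offers.
- The arm moves only by the shell command python3 -m pendant 'ROWS' [FORCE]. ROWS is JSON, a list of rows, each a list of 7 numbers: the opening, from -1 (shut) to 1 (fully open), then the shift along the tool's x, y, z in mm, then the turn, a rotation vector about the tool's x, y, z in degrees. A call has 1 to 12 rows; each row is the pose to reach, as a shift and turn from the pose commanded when the call began, along the tool's axes at that moment; what a row does not reach only later rows make up. A row lasts 1/12 s, in which the tool goes at most 41.7 mm and 7.16 degrees, less where a joint would pass 70% of its speed; a pose out of reach is approached as far as the arm can. A call with a gripper value outside its range is refused whole. The fingers move at their own pace and stop on an object; FORCE is the grip in N (left out, the last holds). Time passes only in rows, so rows that repeat a pose let the fingers close. It gives the time, the measured TCP pose, the force, the opening and the grip force at its end, in the units of the state.
- bot.state(): the state, without advancing time (a new reading comes with each control period).
- vision.capture(name): name is "scene" or "top" or "wrist"; returns the picture (384x512x3 uint8, red, green, blue); there is no depth.
- vision.calibration(name): a dict with "fov_y" (degrees; the focal length in pixels is half the picture's height over the tangent of half this angle, whatever the lens; pixels are square), "cx", "cy" (the principal point, pixels), "k1" (the pictures are not rectified: a ray, as slopes to the right and down, at radius r is drawn at 1 + k1 r^2 times it, then the intrinsics apply), "R" (3x3) and "t" (3): a world point X has camera coordinates R X + t. Camera axes: x right, y down, z forward; pixel columns grow to the right and rows downward; lengths in m; the calibration is good to about 2 mm. A picture is of the moment at which its call begins: read the wrist's pose just before it. calibration takes no time and is no camera call; for the wrist camera it gives the pose at the moment of the call.
- job.hand_in(): hands the job in; it is judged then, once.
Trained networks look in the newest picture that a camera, given by its name, has taken for a name from the list of things; names that differ only in an ending like _2 or _b are one class to them, and where a whole thing is asked for, a point or a joint stands for the part that bears it (a point fixed in the world has none). Each returns a list of dicts, best first, with "confidence" (0 to 1); they miss things now and then, are a little off and sometimes report something else, mostly with a low value. They report only what shows in the picture. A call takes as long as a camera call. They do not tell look-alikes from the thing itself.
- vision.find_in(camera, target): "extent" ([left, top, right, bottom] in pixels, round what is visible of it).
- vision.silhouettes(camera, target): "mask" (384x512 bool, what is visible of it) and "extent" ([left, top, right, bottom] in pixels, round what is visible of it).
The state is a dict: "time_s": time; "joint_positions": joint angles; "dq": joint speeds; "tau": joint torques, N m; "position": TCP position; "eef_rot": TCP orientation; "ft_force": force on the tool from outside, world axes, zero at the start; "torque": the same for the moment, N m; "gripper_width": opening from 0.0 (shut) to 1.0 (fully open); "finger_force": force on a finger pad.
Only numpy, scipy, OpenCV 4.12 (cv2) and the standard library are available. Lean on these libraries where they do the work, as an engineer would, in place of code of your own. Each camera call takes 0.05 s, during which the arm holds its last target. There are 200 camera calls.

## Working session

There is one attempt and no reset: what is moved stays moved. The work goes in short steps, Python scripts to look and compute and a shell command to move; the robot and the scene stay as the last step left them, time stands still between calls to the robot, and variables do not carry over. Pictures are saved under pics/ and viewed, at most 10 in all, crops included, and the job is handed in when it is done.

```bash
mkdir -p pics; cat > h.py <<'E'
import numpy as np, cv2
from plant import bot, vision, job
def K(c):
    f=192/np.tan(np.radians(c['fov_y'])/2); return f
def ray(c,u,v):
    f=K(c); d=np.array([(u-c['cx'])/f,(v-c['cy'])/f]); p=d.copy()
    for _ in range(20): p=d/(1+c['k1']*(p@p))
    R=np.array(c['R']);t=np.array(c['t']); return -R.T@t, R.T@np.array([p[0],p[1],1])
def at(c,u,v,z):
    o,d=ray(c,u,v); return o+d*(z-o[2])/d[2]
def proj(c,X):
    x=np.array(c['R'])@np.array(X)+np.array(c['t']); p=x[:2]/x[2]; p=p*(1+c['k1']*(p@p)); f=K(c)
    return np.array([c['cx']+f*p[0],c['cy']+f*p[1]])
def snap(n,fn):
    im=vision.capture(n); cv2.imwrite('pics/'+fn,im[:,:,::-1]); return im
E
python3 - <<'E'
from h import *
a=snap('scene','s0.png'); b=snap('top','t0.png')
im=np.hstack([a,b])[:,:,::-1]
cv2.imwrite('pics/both.png',np.vstack([a,b])[:,:,::-1])
for n in('scene','top'):
  c=vision.calibration(n); print(n,c['fov_y'],c['k1'],-np.array(c['R']).T@c['t'],np.round(c['R'],2).tolist())
c=vision.calibration('top')
for o in ['tote','gate','bushing','nut','spacer','mat','spray_can','tape_roll','screwdriver']:
  for r in vision.find_in('top',o)[:4]:
    e=r['extent']; print(o,round(r['confidence'],2),np.round(e).tolist(),np.round(at(c,(e[0]+e[2])/2,(e[1]+e[3])/2,0),3)[:2])
s=bot.state();print(s['time_s'],np.round(s['eef_rot'],3).tolist(),s['position'])
E
```

```text
scene 52.629593309710856 -0.046844075694478675 [0.93935912 0.3214458  0.79521901] [[-0.62, 0.79, 0.0], [0.66, 0.52, -0.54], [-0.43, -0.34, -0.84]]
top 51.35546826207082 0.03524008740558433 [0.48192959 0.0201074  0.91510705] [[0.02, -1.0, 0.03], [-1.0, -0.03, -0.07], [0.08, -0.03, -1.0]]
tote 0.77 [252.0, 131.0, 429.0, 236.0] [ 0.575 -0.206]
gate 0.66 [362.0, 182.0, 430.0, 230.0] [ 0.525 -0.335]
bushing 0.88 [135.0, 272.0, 162.0, 294.0] [0.339 0.224]
bushing 0.6 [213.0, 171.0, 232.0, 189.0] [0.575 0.067]
bushing 0.59 [149.0, 206.0, 175.0, 223.0] [0.494 0.202]
bushing 0.57 [212.0, 219.0, 229.0, 236.0] [0.467 0.068]
nut 0.89 [137.0, 155.0, 164.0, 180.0] [0.599 0.233]
spacer 0.64 [93.0, 196.0, 122.0, 217.0] [0.508 0.324]
spacer 0.43 [274.0, 146.0, 298.0, 157.0] [ 0.646 -0.078]
mat 0.55 [85.0, 146.0, 194.0, 252.0] [0.527 0.254]
spray_can 0.71 [223.0, 51.0, 250.0, 105.0] [0.816 0.042]
tape_roll 0.63 [132.0, 73.0, 176.0, 123.0] [0.762 0.23 ]
tape_roll 0.56 [150.0, 207.0, 174.0, 225.0] [0.49  0.202]
screwdriver 0.71 [339.0, 160.0, 366.0, 174.0] [ 0.614 -0.233]
screwdriver 0.68 [312.0, 55.0, 325.0, 141.0] [ 0.774 -0.152]
0.55 [[0.966, 0.257, -0.0], [0.257, -0.966, 0.0], [0.0, -0.0, -1.0]] [ 0.13484296 -0.50731321  0.23126085]
```

View pics/t0.png

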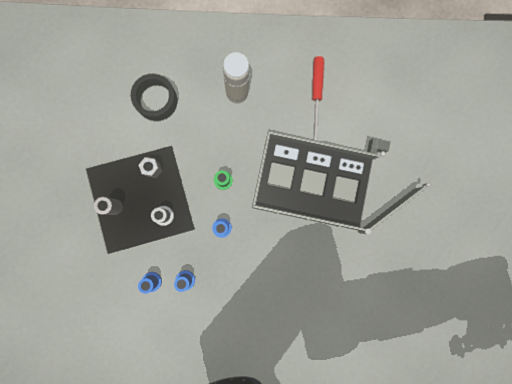

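View pics/s0.png

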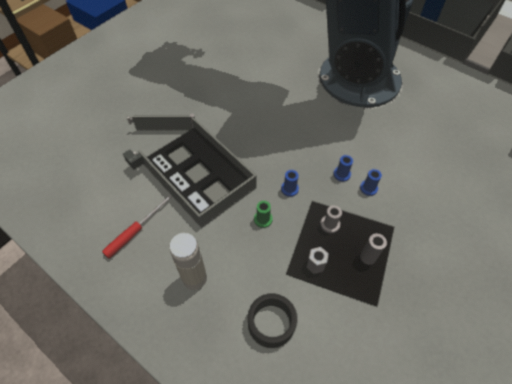

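The top view shows the tags with one, two and three studs at (286,152), (319,159) and (351,166), so pocket 1 is at the tote's far-from-gate end. The gate stands open from (366,231) to (425,183).

Bushing candidates: steel (162,215), blue (150,284), (185,281) and (222,228), green (223,179). The steel one on the mat fits the description, because blue and green are excluded. The nut is at (149,167) and the spacer at (104,206). I'll confirm in a crop and measure.

```bash
cat > m.py <<'E'
from h import *
from scipy.optimize import least_squares
def cyl(x,y,prof,z0=.003):
    a=np.linspace(0,2*np.pi,48,endpoint=False)
    return [(x+r*np.cos(t),y+r*np.sin(t),z0+z) for r,z in prof for t in a]
P={'bushing':[(.022,0),(.022,.008),(.016,.06)],'nut':[(.0198,0),(.0198,.05)],'spacer':[(.018,0),(.018,.08)]}
def ext(c,p,x,y):
    q=np.array([proj(c,X) for X in cyl(x,y,p)]); return np.r_[q.min(0),q.max(0)]
E
python3 - <<'E'
from m import *
vision.capture('scene');im=vision.capture('top')
cv2.imwrite('pics/crop.png',cv2.resize(im[135:300,75:250,::-1],None,fx=3.4,fy=3.4,interpolation=cv2.INTER_CUBIC))
g={'bushing':(162,215),'nut':(149,167),'spacer':(104,206)}
ct=vision.calibration('top')
for n,(u,v) in g.items():
  x0=at(ct,u,v,.05)[:2]; E={}
  for cam in('top','scene'):
    c=vision.calibration(cam); pr=ext(c,P[n],*x0)
    L=[r for r in vision.silhouettes(cam,n)]
    if not L: print('none',cam,n); continue
    r=min(L,key=lambda r:np.abs(np.array(r['extent'])-pr).sum())
    print(n,cam,np.round(pr),np.round(r['extent']),round(r['confidence'],2)); E[cam]=(c,np.array(r['extent']))
  for ks in (['top'],['scene'],['top','scene']):
    ks=[k for k in ks if k in E]
    s=least_squares(lambda p:np.concatenate([ext(E[k][0],P[n],*p)-E[k][1] for k in ks]),x0,loss='soft_l1',diff_step=1e-3)
    print(ks,np.round(s.x,4),np.round(s.fun,1))
# tags
hsv=cv2.cvtColor(im,cv2.COLOR_RGB2HSV); roi=np.zeros(im.shape[:2],np.uint8); roi[138:180,265:372]=1
w=((hsv[...,2]>185)&(roi>0)).astype(np.uint8); w=cv2.morphologyEx(w,cv2.MORPH_CLOSE,np.ones((5,5)))
cs=cv2.findContours(w,cv2.RETR_EXTERNAL,cv2.CHAIN_APPROX_NONE)[0]; cen=[]
for k in cs:
  if cv2.contourArea(k)>60:
    (u,v),sz,an=cv2.minAreaRect(k); X=at(ct,u,v,.026); cen.append(X[:2]); print('tag',round(u,1),round(v,1),np.round(sz,1),np.round(X,4))
cen=np.array(sorted(cen,key=lambda p:-p[1]))
if len(cen)==3:
  m=np.array([[.053,.075],[.053,0],[.053,-.075]])
  f=lambda p:(np.c_[np.cos(p[2])*m[:,0]-np.sin(p[2])*m[:,1]+p[0],np.sin(p[2])*m[:,0]+np.cos(p[2])*m[:,1]+p[1]]-cen).ravel()
  s=least_squares(f,[.55,-.2,-.2]); print('tote',s.x.round(4),np.degrees(s.x[2]),s.fun.round(4))
for u,v in((425,183),(366,231)): print(at(ct,u,v,.055).round(3))
E
```

```text
bushing top [153. 205. 176. 225.] [150. 206. 176. 225.] 0.55
bushing scene [318. 205. 339. 232.] [320. 204. 342. 232.] 0.92
['top'] [0.4899 0.1945] [ 1.4 -0.5 -1.9  0.5]
['scene'] [0.4867 0.1954] [ 0.2 -0.2 -0.2  0.2]
['top', 'scene'] [0.4883 0.1954] [ 1.   0.2 -2.3  1.2 -0.2  0.3 -0.5  0.7]
nut top [139. 158. 163. 178.] [136. 156. 165. 179.] 0.67
nut scene [306. 246. 327. 273.] [308. 246. 325. 272.] 0.92
['top'] [0.5947 0.2264] [ 2.   1.  -3.2 -1.1]
['scene'] [0.5935 0.222 ] [-2.8 -0.3  2.   0.2]
['top', 'scene'] [0.5939 0.2223] [ 3.9  1.5 -1.4 -0.7 -2.8 -0.1  2.1  0.4]
spacer top [ 89. 197. 119. 215.] [ 94. 196. 125. 216.] 0.98
spacer scene [363. 236. 390. 267.] [360. 231. 389. 261.] 0.91
['top'] [0.5071 0.3039] [ 0.5  0.9 -0.6 -1.1]
['scene'] [0.4982 0.3066] [ 0.9 -0.8 -0.8  0.9]
['top', 'scene'] [0.5029 0.3048] [-0.1  2.9 -1.1  0.8 -0.9  0.3 -2.6  2. ]
tag 350.9 165.8 [23.  10.3] [ 0.6128 -0.2224  0.026 ]
tag 318.3 158.9 [23.  10.3] [ 0.6265 -0.1484  0.026 ]
tag 285.6 151.9 [22.7 10.2] [ 0.6401 -0.0743  0.026 ]
tote [ 0.5743 -0.1387 -0.1825] -10.454346227505429 [-0.     -0.0003 -0.      0.0001  0.0001  0.0002]
[ 0.575 -0.376  0.055]
[ 0.468 -0.248  0.055]
```

View pics/crop.png

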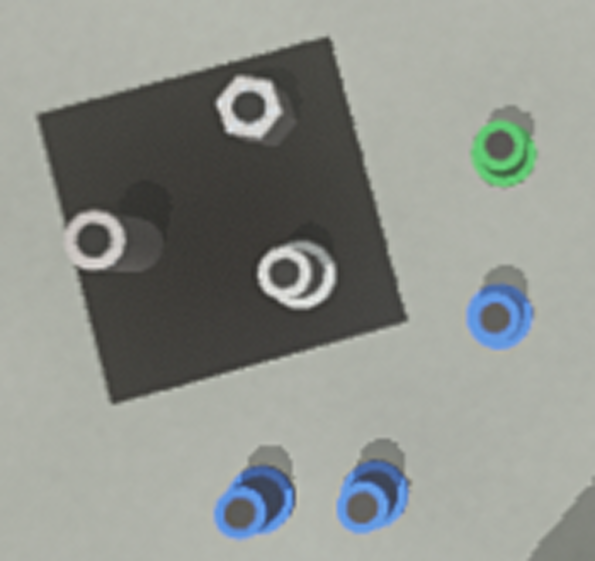

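The crop shows the steel flanged bushing at crop (297,275), the hexagonal nut at (250,107) and the plain spacer at (95,240), all on the mat. The blue and green ones stand off it. I'll hover near the parts for a wrist look.

```bash
cat > d.py <<'E'
import sys; from h import *
from scipy.spatial.transform import Rotation as Ro
def d(x,y,z,yaw):  # yaw of tool y axis, deg
    s=bot.state(); R=np.array(s['eef_rot']); a=np.radians(yaw)
    Y=np.array([np.cos(a),np.sin(a),0]); Z=np.array([0,0,-1.]); T=np.c_[np.cross(Y,Z),Y,Z]
    print('t',round(s['time_s'],2),'pos',np.round(s['position'],4),'q6',round(s['joint_positions'][5],2),'w',round(s['gripper_width'],3),
     'd',np.round(R.T@(np.array([x,y,z])-s['position'])*1e3,1),'rot',np.round(Ro.from_matrix(R.T@T).as_rotvec(degrees=True),1))
if __name__=='__main__': d(*map(float,sys.argv[1:5]))
E
python3 -m pendant '[[1,521,-587,0,0,0,-64.6],[1,521,-587,0,0,0,-64.6],[1,521,-587,0,0,0,-64.6],[1,521,-587,0,0,0,-64.6],[1,521,-587,0,0,0,-64.6],[1,521,-587,0,0,0,-64.6],[1,521,-587,0,0,0,-64.6],[1,521,-587,0,0,0,-64.6],[1,521,-587,0,0,0,-64.6],[1,521,-587,0,0,0,-64.6],[1,521,-587,0,0,0,-64.6],[1,521,-587,0,0,0,-64.6]]'; python3 d.py .49 .195 .231 -10.5
```

```text
time_s: 1.95
position: [0.36, -0.0586, 0.2317]
eef_rot: [[0.182, 0.983, 0.001], [0.983, -0.182, -0.0], [0.0, 0.001, -1.0]]
ft_force: [1.3, -1.0, 0.2]
gripper_width: 1.0
finger_force: 0.0
t 1.95 pos [ 0.36   -0.0586  0.2317] q6 1.59 w 1.0 d [273.1  81.6   0.8] rot [ 0.1 -0.  -0. ]
```

```bash
python3 -m pendant '[[1,273,82,0,0,0,0],[1,273,82,0,0,0,0],[1,273,82,0,0,0,0],[1,273,82,0,0,0,0],[1,273,82,0,0,0,0],[1,273,82,0,0,0,0],[1,273,82,0,0,0,0],[1,273,82,0,0,0,0],[1,273,82,0,0,0,0]]'; python3 - <<'E'
from m import *
import d; d.d(.488,.195,.2,-10.5)
c=vision.calibration('wrist'); print(c['fov_y'],c['k1'],(-np.array(c['R']).T@c['t']).round(3),np.round(c['R'],2).tolist())
for n,x in(('bushing',(.488,.195)),('nut',(.594,.2225)),('spacer',(.503,.305))): print(n,proj(c,(*x,.003)).round(),proj(c,(*x,.003+P[n][-1][1])).round())
snap('wrist','w0.png')
for n in P:
  for r in vision.find_in('wrist',n)[:3]: print(n,round(r['confidence'],2),np.round(r['extent']))
E
```

```text
time_s: 2.7
position: [0.4903, 0.1943, 0.2305]
eef_rot: [[0.18, 0.984, -0.001], [0.984, -0.18, -0.0], [-0.001, -0.001, -1.0]]
ft_force: [-1.6, -0.2, -0.3]
gripper_width: 1.0
finger_force: 0.0
t 2.7 pos [0.4903 0.1943 0.2305] q6 2.13 w 1.0 d [ 0.3 -2.3 30.5] rot [-0.1  0.   0.1]
68.32043950985454 -0.01489339110056247 [0.505 0.273 0.373] [[0.98, -0.18, -0.0], [-0.17, -0.94, 0.31], [-0.06, -0.3, -0.95]]
bushing [255. 166.] [255. 178.]
nut [333. 131.] [344. 135.]
spacer [251.  76.] [249.  69.]
bushing 0.81 [137. 205. 180. 249.]
bushing 0.8 [316. 227. 348. 271.]
bushing 0.74 [115. 151. 164. 190.]
nut 0.9 [316. 111. 359. 147.]
nut 0.17 [288. 282. 418. 384.]
spacer 0.69 [234.  46. 272.  89.]
```

View pics/w0.png

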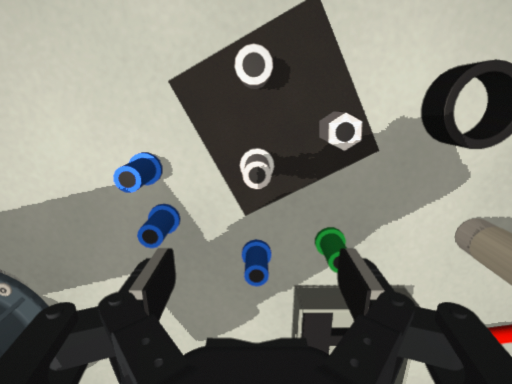

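The wrist view shows the bushing bore at about (257,176), the nut bore at (345,132) and the spacer bore at (253,66), close to the predictions. I'll refine from the bore centres.

```bash
cat > bore.py <<'E'
from m import *
def bores(cam,guess,zt,rad=14):
    im=vision.capture(cam); c=vision.calibration(cam); g=cv2.cvtColor(im,cv2.COLOR_RGB2GRAY)
    g=cv2.resize(g,None,fx=4,fy=4,interpolation=cv2.INTER_CUBIC)
    out={}
    for n,(u,v) in guess.items():
        best=None
        for th in range(110,215,10):
            cs,h=cv2.findContours((g>th).astype(np.uint8),cv2.RETR_CCOMP,cv2.CHAIN_APPROX_NONE)
            for k,hh in zip(cs,h[0]):
                if hh[3]<0 or len(k)<20: continue
                e=cv2.fitEllipse(k); uu,vv=(np.array(e[0])-1.5)/4
                if np.hypot(uu-u,vv-v)<rad and 15*16*.5<cv2.contourArea(k)<1000*16:
                    q=(abs(e[1][0]/e[1][1]-1),uu,vv,np.array(e[1])/4,th)
                    if best is None or q[0]<best[0]: best=q
        if best: X=at(c,best[1],best[2],zt[n]); out[n]=X; print(cam,n,np.round(best[1:3],1),np.round(best[3],1),best[4],X[:2].round(4))
        else: print(cam,n,'none')
    return out
E
python3 - <<'E'
from bore import *
zt={'bushing':.063,'nut':.053,'spacer':.083}
bores('wrist',{'bushing':(257,176),'nut':(345,132),'spacer':(253,66)},zt)
bores('top',{'bushing':(159,215),'nut':(149,167),'spacer':(103,206)},zt,8)
import d; d.d(.488,.195,.1,-10.5)
E
```

```text
wrist bushing [257.1 172.5] [16.6 17.1] 110 [0.4912 0.1974]
wrist nut [344.6 128.6] [19.9 21.7] 210 [0.5954 0.2264]
wrist spacer [253.   61.4] [23.7 25.8] 190 [0.5078 0.3082]
top bushing [158.3 214.6] [9.1 9.7] 130 [0.4917 0.1969]
top nut none
top spacer none
t 3.0 pos [0.4897 0.1917 0.2318] q6 2.13 w 0.999 d [  2.9  -2.4 131.8] rot [ 0.  -0.  -0.1]
```

```bash
python3 -m pendant '[[1,5.5,0.6,40,0,0,0],[1,5.5,0.6,80,0,0,0],[1,5.5,0.6,110,0,0,0],[1,5.5,0.6,130,0,0,0],[1,5.5,0.6,130,0,0,0],[1,5.5,0.6,130,0,0,0],[1,5.5,0.6,130,0,0,0]]' 40; python3 - <<'E'
import d
from bore import *
for i in range(4):
  d.d(.4914,.197,.031,-10.5); vision.capture('top')
c=vision.calibration('wrist'); print(proj(c,(.4914,.197,.063)))
bores('wrist',{'bushing':proj(c,(.4914,.197,.063))},{'bushing':.063},25)
E
```

```text
time_s: 3.58
position: [0.4925, 0.198, 0.103]
eef_rot: [[0.183, 0.983, 0.002], [0.983, -0.183, 0.001], [0.001, 0.002, -1.0]]
ft_force: [0.3, 0.3, 0.5]
gripper_width: 0.999
finger_force: 0.0
t 3.58 pos [0.4925 0.198  0.103 ] q6 2.14 w 0.999 d [-1.3 -1.  72. ] rot [ 0.1 -0.1 -0.1]
t 3.63 pos [0.4928 0.1982 0.1033] q6 2.14 w 0.998 d [-1.6 -1.3 72.3] rot [ 0.1 -0.1 -0. ]
t 3.68 pos [0.4928 0.1983 0.1033] q6 2.14 w 0.997 d [-1.7 -1.3 72.2] rot [ 0.1 -0.1 -0. ]
t 3.73 pos [0.4927 0.1984 0.1031] q6 2.14 w 1.002 d [-1.7 -1.2 72.1] rot [ 0.1 -0.1 -0. ]
[255.51030835 225.53868254]
wrist bushing [254.4 224.8] [26.2 28.1] 110 [0.4906 0.1978]
```

```bash
python3 -m pendant '[[1,-1,-1.5,25,0,0,0],[1,-1,-1.5,50,0,0,0],[1,-1,-1.5,65,0,0,0],[1,-1,-1.5,71,0,0,0],[1,-1,-1.5,71,0,0,0],[-1,-1,-1.5,71,0,0,0],[-1,-1,-1.5,71,0,0,0],[-1,-1,-1.5,71,0,0,0],[-1,-1,-1.5,71,0,0,0],[-1,-1,-1.5,71,0,0,0],[-1,-1,-1.5,71,0,0,0],[-1,-1,-1.5,71,0,0,0]]' 50;  python3 d.py .4914 .197 .131 -10.5
```

```text
time_s: 4.83
position: [0.4905, 0.1976, 0.0313]
eef_rot: [[0.183, 0.983, 0.002], [0.983, -0.183, 0.001], [0.001, 0.001, -1.0]]
ft_force: [-0.6, 0.7, 5.8]
gripper_width: 0.362
finger_force: 48.9
t 4.83 pos [0.4905 0.1976 0.0313] q6 2.14 w 0.362 d [ -0.3   1.1 -99.7] rot [ 0.1 -0.1 -0. ]
```

```bash
python3 -m pendant '[[-1,0,0,-40,0,0,0],[-1,0,0,-80,0,0,0],[-1,-20,12,-110,0,0,0],[-1,-55,33,-120,0,0,0],[-1,-90,54,-120,0,0,0],[-1,-125,75,-120,0,0,0],[-1,-160,96,-120,0,0,0],[-1,-195,117,-120,0,0,0],[-1,-225,135,-120,0,0,0],[-1,-240,144,-120,0,0,0],[-1,-240,144,-120,0,0,0],[-1,-240,144,-120,0,0,0]]'; python3 - <<'E'
from h import *
import d
im=snap('wrist','w1.png'); snap('top','t1.png'); d.d(.588,-.065,.033,-10.5)
c=vision.calibration('wrist')
a=-.1825; R=np.array([[np.cos(a),-np.sin(a)],[np.sin(a),np.cos(a)]]); t=np.array([.5743,-.1387])
for l in [(.053,.075),(.053,0),(0,.075),(.08,.12),(-.08,.12)]:
  p=R@l+t; print(l,proj(c,(*p,.027)).round(1))
v=im.copy()
for l in [(-.027,.048),(.027,.048),(.027,.102),(-.027,.102),(-.027,-.027),(.027,-.027),(.027,.027),(-.027,.027)]:
  cv2.circle(v,tuple(int(round(q)) for q in proj(c,(*(R@l+t),.023))),2,(255,0,0),-1)
for l in [(.041,.049),(.065,.049),(.041,.101),(.065,.101)]:
  cv2.circle(v,tuple(int(round(q)) for q in proj(c,(*(R@l+t),.026))),2,(0,0,255),-1)
for l in [(.085,.125),(-.085,.125)]:
  cv2.circle(v,tuple(int(round(q)) for q in proj(c,(*(R@l+t),.055))),2,(0,255,0),-1)
cv2.imwrite('pics/w1a.png',v[:,:,::-1])
E
```

```text
time_s: 5.83
position: [0.5875, -0.0659, 0.1499]
eef_rot: [[0.185, 0.983, -0.001], [0.983, -0.185, 0.0], [0.0, -0.001, -1.0]]
ft_force: [-0.8, 0.3, -2.5]
gripper_width: 0.359
finger_force: 51.0
t 5.93 pos [ 0.5872 -0.0643  0.1501] q6 1.64 w 0.36 d [ -0.6   1.1 117.1] rot [-0.1 -0.  -0. ]
(0.053, 0.075) [311.7 189.7]
(0.053, 0) [307.4 257.2]
(0, 0.075) [257.7 189.7]
(0.08, 0.12) [343.5 143.6]
(-0.08, 0.12) [172.1 143.6]
```

View pics/w1a.png

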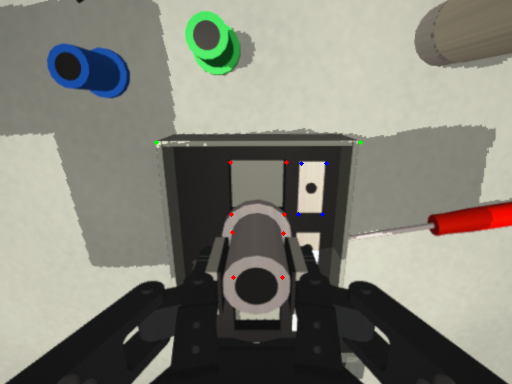

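The wrist view shows the projected pocket and tag corners (red and blue dots) lying on the real edges, with the one-stud tag at (311,188). The tote pose is good, so I'll lower the bushing.

```bash
python3 -m pendant '[[-1,-0.5,1,35,0,0,0],[-1,-0.5,1,70,0,0,0],[-1,-0.5,1,90,0,0,0],[-1,-0.5,1,105,0,0,0],[-1,-0.5,1,112,0,0,0],[-1,-0.5,1,115,0,0,0],[-1,-0.5,1,115,0,0,0],[-1,-0.5,1,115,0,0,0]]'; python3 d.py .588 -.065 .0333 -10.5
```

```text
time_s: 6.6
position: [0.5893, -0.0651, 0.0364]
eef_rot: [[0.182, 0.983, 0.001], [0.983, -0.182, -0.0], [0.0, 0.001, -1.0]]
ft_force: [-0.1, 0.2, -2.7]
gripper_width: 0.36
finger_force: 51.0
t 6.6 pos [ 0.5893 -0.0651  0.0364] q6 1.64 w 0.36 d [-0.1 -1.3  3.1] rot [ 0.1 -0.   0. ]
```

```bash
python3 -m pendant '[[-1,0,0,1.5,0,0,0],[-1,0,0,3,0,0,0],[-1,0,0,3,0,0,0],[-1,0,0,3,0,0,0]]'; python3 d.py .588 -.065 .0333 -10.5
```

```text
time_s: 6.93
position: [0.5894, -0.0656, 0.0334]
eef_rot: [[0.183, 0.983, 0.002], [0.983, -0.183, 0.0], [0.0, 0.002, -1.0]]
ft_force: [0.8, 0.9, 4.5]
gripper_width: 0.364
finger_force: 51.4
t 6.93 pos [ 0.5894 -0.0656  0.0334] q6 1.64 w 0.364 d [ 0.3 -1.5  0. ] rot [ 0.1 -0.  -0. ]
```

The force rise shows it on the floor. Release, rise and go toward the nut.

```bash
python3 -m pendant '[[0.3,0,0,0,0,0,0],[0.3,0,0,0,0,0,0],[0.3,0,0,0,0,0,0],[0.3,0,0,0,0,0,0],[0.3,0,0,-15,0,0,0],[0.3,0,0,-40,0,0,0],[0.3,0,0,-80,0,0,0],[0.5,0,0,-120,0,0,0],[1,0,0,-140,0,0,0],[1,0,0,-140,0,0,0],[1,0,0,-140,0,0,0]]'; python3 - <<'E'
from bore import *; import d
d.d(.595,.226,.16,-10.5)
snap('top','t2.png'); 
bores('top',{'bushing':proj(vision.calibration('top'),(.588,-.065,.065))},{'bushing':.065},10)
c=vision.calibration('wrist');g=proj(c,(.588,-.065,.065))
bores('wrist',{'bushing':g},{'bushing':.065},25)
E
```

```text
time_s: 7.85
position: [0.5894, -0.0656, 0.1736]
eef_rot: [[0.182, 0.983, 0.003], [0.983, -0.182, -0.0], [0.0, 0.003, -1.0]]
ft_force: [-0.3, -0.5, -0.8]
gripper_width: 0.994
finger_force: 0.0
t 7.85 pos [ 0.5894 -0.0656  0.1736] q6 1.64 w 0.994 d [287.8 -47.7  13.6] rot [ 0.2 -0.  -0. ]
top bushing none
wrist bushing [257.7 180.7] [42.9 44.1] 130 [ 0.5908 -0.0526]
```

```bash
python3 -m pendant '[[1,41,-7,0,0,0,0],[1,82,-14,0,0,0,0],[1,123,-20,0,0,0,0],[1,164,-27,0,0,0,0],[1,205,-34,0,0,0,0],[1,246,-41,0,0,0,0],[1,275,-46,0,0,0,0],[1,288,-48,0,0,0,0],[1,288,-48,0,0,0,0],[1,288,-48,0,0,0,0]]'; python3 - <<'E'
from bore import *; import d
d.d(.595,.226,.1,-10.5)
c=vision.calibration('wrist');g=proj(c,(.5954,.2264,.053)); print(g)
im=snap('wrist','w2.png'); t=snap('top','t2.png')
bores('wrist',{'nut':g},{'nut':.053},25)
u,v=g.astype(int); a=cv2.resize(im[v-70:v+30,u-50:u+50,::-1],(500,500),interpolation=cv2.INTER_CUBIC)
b=cv2.resize(t[125:225,240:340,::-1],(500,500),interpolation=cv2.INTER_CUBIC)
cv2.imwrite('pics/c2.png',cv2.resize(np.hstack([a,b]),(800,400)))
E
```

```text
time_s: 8.83
position: [0.5933, 0.2264, 0.171]
eef_rot: [[0.181, 0.983, -0.002], [0.983, -0.181, -0.001], [-0.001, -0.002, -1.0]]
ft_force: [-0.2, -0.2, -0.5]
gripper_width: 1.002
finger_force: 0.0
t 8.83 pos [0.5933 0.2264 0.171 ] q6 2.12 w 1.002 d [-0.   1.8 71. ] rot [-0.1  0.1  0.1]
[259.06325982 190.18580745]
wrist nut [258.2 188.8] [21.6 22.2] 110 [0.5955 0.2261]
```

View pics/c2.png

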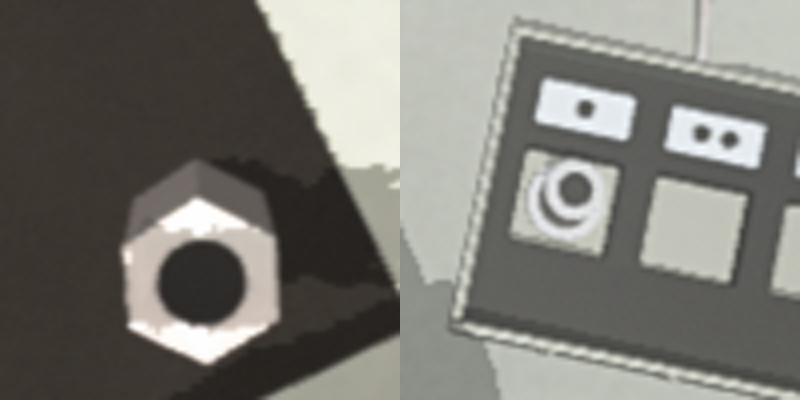

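The left crop shows the nut's flats facing left and right (edges at x≈123 and 279), already across the closing line. The right crop shows the bushing seated in pocket 1 beside the one-stud tag. Grasp the nut.

```bash
python3 -m pendant '[[1,0.2,2,40,0,0,0],[1,0.2,2,80,0,0,0],[1,0.2,2,110,0,0,0],[1,0.2,2,130,0,0,0],[1,0.2,2,140,0,0,0],[1,0.2,2,145,0,0,0],[1,0.2,2,145,0,0,0]]'; python3 d.py .5955 .2262 .026 -10.5
```

```text
time_s: 9.57
position: [0.5961, 0.2253, 0.0271]
eef_rot: [[0.184, 0.983, -0.001], [0.983, -0.184, -0.0], [-0.0, -0.001, -1.0]]
ft_force: [0.2, 0.5, 1.1]
gripper_width: 1.0
finger_force: 0.0
t 9.57 pos [0.5961 0.2253 0.0271] q6 2.12 w 1.0 d [ 0.8 -0.7  1.1] rot [-0.   0.  -0.1]
```

```bash
python3 -m pendant '[[-1,0,0,0,0,0,0],[-1,0,0,0,0,0,0],[-1,0,0,0,0,0,0],[-1,0,0,0,0,0,0],[-1,0,0,0,0,0,0],[-1,0,0,0,0,0,0],[-1,0,0,0,0,0,0],[-1,0,0,-30,0,0,0],[-1,0,0,-70,0,0,0],[-1,0,0,-110,0,0,0],[-1,0,0,-125,0,0,0],[-1,0,0,-125,0,0,0]]' 60; python3 d.py .5743 -.1387 .15 -10.5
```

```text
time_s: 10.57
position: [0.5981, 0.2271, 0.1573]
eef_rot: [[0.182, 0.983, 0.007], [0.983, -0.182, 0.003], [0.004, 0.007, -1.0]]
ft_force: [1.5, 0.6, -3.3]
gripper_width: 0.412
finger_force: 61.5
t 10.57 pos [0.5981 0.2271 0.1573] q6 2.12 w 0.412 d [-364.1   43.3    6.1] rot [ 0.4 -0.2 -0. ]
```

```bash
python3 -m pendant '[[-1,-41,5,0,0,0,0],[-1,-82,10,0,0,0,0],[-1,-123,15,0,0,0,0],[-1,-164,20,0,0,0,0],[-1,-205,25,0,0,0,0],[-1,-246,30,0,0,0,0],[-1,-287,34,0,0,0,0],[-1,-325,38,0,0,0,0],[-1,-350,42,0,0,0,0],[-1,-364,43,0,0,0,0],[-1,-364,43,0,0,0,0],[-1,-364,43,0,0,0,0]]'; python3 d.py .5743 -.1387 .0285 -10.5
```

```text
time_s: 11.57
position: [0.5711, -0.1396, 0.1511]
eef_rot: [[0.184, 0.983, -0.002], [0.983, -0.184, 0.001], [0.001, -0.002, -1.0]]
ft_force: [-0.2, 1.0, -2.5]
gripper_width: 0.414
finger_force: 61.3
t 11.57 pos [ 0.5711 -0.1396  0.1511] q6 1.52 w 0.414 d [  1.4   3.2 122.6] rot [-0.1 -0.  -0.1]
```

```bash
python3 -m pendant '[[-1,0.8,2.5,35,0,0,0],[-1,0.8,2.5,70,0,0,0],[-1,0.8,2.5,95,0,0,0],[-1,0.8,2.5,110,0,0,0],[-1,0.8,2.5,117,0,0,0],[-1,0.8,2.5,119,0,0,0],[-1,0.8,2.5,119,0,0,0],[-1,0.8,2.5,119,0,0,0]]'; python3 d.py .5743 -.1387 .0285 -10.5
```

```text
time_s: 12.23
position: [0.5753, -0.1387, 0.0343]
eef_rot: [[0.182, 0.983, 0.002], [0.983, -0.182, -0.0], [0.0, 0.002, -1.0]]
ft_force: [0.7, -0.4, -2.1]
gripper_width: 0.409
finger_force: 61.3
t 12.23 pos [ 0.5753 -0.1387  0.0343] q6 1.52 w 0.409 d [-0.1 -1.   5.8] rot [ 0.1 -0.   0. ]
```

```bash
python3 -m pendant '[[-1,0,0,2,0,0,0],[-1,0,0,4,0,0,0],[-1,0,0,5,0,0,0],[-1,0,0,5.5,0,0,0],[-1,0,0,5.5,0,0,0]]'; python3 d.py .5743 -.1387 .0285 -10.5
```

```text
time_s: 12.65
position: [0.5754, -0.1393, 0.0306]
eef_rot: [[0.183, 0.983, 0.003], [0.983, -0.183, -0.0], [0.0, 0.003, -1.0]]
ft_force: [-5.5, 2.1, 17.5]
gripper_width: 0.416
finger_force: 63.9
t 12.65 pos [ 0.5754 -0.1393  0.0306] q6 1.52 w 0.416 d [ 0.4 -1.1  2.1] rot [ 0.2 -0.  -0. ]
```

```bash
python3 -m pendant '[[0.3,0,0,-1,0,0,0],[0.3,0,0,-1,0,0,0],[0.3,0,0,-1,0,0,0],[0.3,0,0,-1,0,0,0],[0.3,0,0,-15,0,0,0],[0.3,0,0,-40,0,0,0],[0.3,0,0,-80,0,0,0],[0.5,0,0,-120,0,0,0],[1,0,0,-145,0,0,0],[1,0,0,-145,0,0,0],[1,0,0,-145,0,0,0]]'; python3 d.py .507 .308 .2 -10.5
```

```text
time_s: 13.57
position: [0.5754, -0.1395, 0.1744]
eef_rot: [[0.183, 0.983, 0.003], [0.983, -0.183, -0.001], [-0.0, 0.003, -1.0]]
ft_force: [-0.1, 0.0, -0.1]
gripper_width: 0.998
finger_force: 0.0
t 13.57 pos [ 0.5754 -0.1395  0.1744] q6 1.52 w 0.998 d [ 427.5 -148.9  -26.1] rot [ 0.2  0.  -0. ]
```

```bash
python3 -m pendant '[[1,38,-13,-8,0,0,0],[1,77,-27,-16,0,0,0],[1,115,-40,-26,0,0,0],[1,154,-54,-26,0,0,0],[1,192,-67,-26,0,0,0],[1,231,-80,-26,0,0,0],[1,269,-94,-26,0,0,0],[1,308,-107,-26,0,0,0],[1,346,-121,-26,0,0,0],[1,385,-134,-26,0,0,0],[1,415,-145,-26,0,0,0],[1,427,-149,-26,0,0,0]]'; python3 -m pendant '[[1,0,0,0,0,0,0],[1,0,0,0,0,0,0]]'; python3 - <<'E'
from bore import *; import d
g=proj(vision.calibration('wrist'),(.5075,.308,.083)); print(g)
X=bores('wrist',{'spacer':g},{'spacer':.083},25)
d.d(.507,.308,.043,-10.5)
t=snap('top','t3.png')
cv2.imwrite('pics/c3.png',cv2.resize(t[125:245,240:440,::-1],(800,480),interpolation=cv2.INTER_CUBIC))
E
```

```text
time_s: 14.57
position: [0.5042, 0.3114, 0.1969]
eef_rot: [[0.179, 0.984, -0.002], [0.984, -0.179, -0.0], [-0.001, -0.002, -1.0]]
ft_force: [-0.1, -1.0, 0.3]
gripper_width: 0.996
finger_force: 0.0
time_s: 14.73
position: [0.5052, 0.3076, 0.1974]
eef_rot: [[0.181, 0.983, -0.002], [0.983, -0.181, -0.002], [-0.002, -0.002, -1.0]]
ft_force: [0.0, -0.7, 0.1]
gripper_width: 1.003
finger_force: 0.0
[259.14963236 190.76979896]
wrist spacer [259.3 190.6] [22.5 23.5] 110 [0.508  0.3072]
t 14.78 pos [0.5056 0.3068 0.1978] q6 2.3 w 0.995 d [  1.7   1.4 154.8] rot [-0.1  0.1 -0. ]
```

View pics/c3.png

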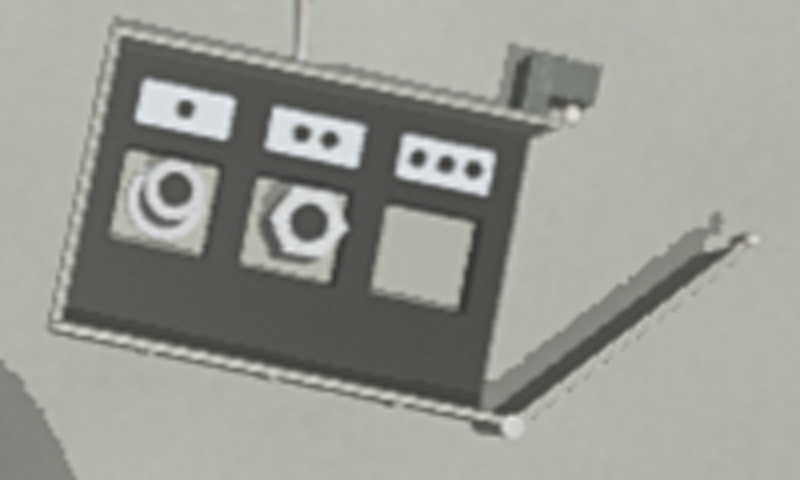

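The crop shows the bushing at (165,195) in pocket 1 and the nut at (305,222) in pocket 2. Pocket 3 at (425,257) is empty, and the gate is open. Grasp the spacer.

```bash
python3 -m pendant '[[1,0.8,2,40,0,0,0],[1,0.8,2,80,0,0,0],[1,0.8,2,115,0,0,0],[1,0.8,2,140,0,0,0],[1,0.8,2,152,0,0,0],[1,0.8,2,152,0,0,0],[1,0.8,2,152,0,0,0]]'; python3 d.py .508 .3072 .045 -10.5;python3 -c "
from bore import *
print(proj(vision.calibration('top'),(.5743,-.1387,.055)), 'seen ~',240+308/4,125+222/4)"
```

```text
time_s: 15.42
position: [0.5081, 0.3067, 0.0467]
eef_rot: [[0.184, 0.983, -0.001], [0.983, -0.184, -0.001], [-0.001, -0.001, -1.0]]
ft_force: [1.0, -0.5, 1.0]
gripper_width: 0.999
finger_force: 0.0
t 15.42 pos [0.5081 0.3067 0.0467] q6 2.3 w 0.999 d [ 0.5 -0.2  1.7] rot [-0.1  0.1 -0.1]
[316.0865047  180.44061767] seen ~ 317.0 180.5
```

```bash
python3 -m pendant '[[-1,0,0,0,0,0,0],[-1,0,0,0,0,0,0],[-1,0,0,0,0,0,0],[-1,0,0,0,0,0,0],[-1,0,0,0,0,0,0],[-1,0,0,0,0,0,0],[-1,0,0,0,0,0,0],[-1,0,0,-30,0,0,0],[-1,0,0,-70,0,0,0],[-1,0,0,-110,0,0,0],[-1,0,0,-135,0,0,0],[-1,0,0,-135,0,0,0]]' 70; python3 d.py .5607 -.2125 .17 -10.5
```

```text
time_s: 16.42
position: [0.5101, 0.3096, 0.1879]
eef_rot: [[0.182, 0.983, 0.008], [0.983, -0.182, 0.005], [0.006, 0.007, -1.0]]
ft_force: [0.3, 0.7, -3.3]
gripper_width: 0.407
finger_force: 70.8
t 16.42 pos [0.5101 0.3096 0.1879] q6 2.3 w 0.407 d [-504.3  144.8   15.9] rot [ 0.4 -0.3 -0. ]
```

```bash
python3 -m pendant '[[-1,-39,11,0,0,0,0],[-1,-78,22,0,0,0,0],[-1,-117,33,0,0,0,0],[-1,-156,45,0,0,0,0],[-1,-195,56,0,0,0,0],[-1,-234,67,0,0,0,0],[-1,-273,78,0,0,0,0],[-1,-312,90,0,0,0,0],[-1,-351,101,0,0,0,0],[-1,-390,112,0,0,0,0],[-1,-425,122,0,0,0,0],[-1,-450,130,5,0,0,0]]'; python3 d.py .5607 -.2125 .17 -10.5
```

```text
time_s: 17.42
position: [0.5534, -0.161, 0.1765]
eef_rot: [[0.184, 0.983, -0.0], [0.983, -0.184, -0.001], [-0.001, 0.0, -1.0]]
ft_force: [0.7, 0.4, -4.1]
gripper_width: 0.404
finger_force: 70.8
t 17.42 pos [ 0.5534 -0.161   0.1765] q6 1.47 w 0.404 d [-49.2  16.7   6.5] rot [ 0.   0.  -0.1]
```

```bash
python3 -m pendant '[[-1,-30,9,5,0,0,0],[-1,-50,14,8,0,0,0],[-1,-54,15,10,0,0,0],[-1,-54,15,10,0,0,0],[-1,-54,15,10,0,0,0]]'; python3 d.py .5607 -.2125 .0485 -10.5
```

```text
time_s: 17.83
position: [0.5579, -0.2132, 0.1659]
eef_rot: [[0.183, 0.983, -0.002], [0.983, -0.183, 0.001], [0.001, -0.002, -1.0]]
ft_force: [-0.5, 0.4, -3.9]
gripper_width: 0.404
finger_force: 70.8
t 17.83 pos [ 0.5579 -0.2132  0.1659] q6 1.39 w 0.404 d [  1.1   2.8 117.4] rot [-0.1 -0.  -0. ]
```

```bash
python3 -m pendant '[[-1,0.8,2.5,35,0,0,0],[-1,0.8,2.5,70,0,0,0],[-1,0.8,2.5,92,0,0,0],[-1,0.8,2.5,105,0,0,0],[-1,0.8,2.5,111,0,0,0],[-1,0.8,2.5,113,0,0,0],[-1,0.8,2.5,113,0,0,0],[-1,0.8,2.5,113,0,0,0]]'; python3 d.py .5607 -.2125 .0485 -10.5
```

```text
time_s: 18.5
position: [0.562, -0.2132, 0.055]
eef_rot: [[0.182, 0.983, 0.002], [0.983, -0.182, -0.0], [-0.0, 0.002, -1.0]]
ft_force: [0.1, -0.3, -4.7]
gripper_width: 0.403
finger_force: 71.1
t 18.5 pos [ 0.562  -0.2132  0.055 ] q6 1.39 w 0.403 d [ 0.4 -1.4  6.5] rot [0.1 0.  0. ]
```

```bash
python3 -m pendant '[[-1,0,0,2,0,0,0],[-1,0,0,4,0,0,0],[-1,0,0,5.5,0,0,0],[-1,0,0,6,0,0,0],[-1,0,0,6,0,0,0]]'; python3 d.py .5607 -.2125 .0485 -10.5
```

```text
time_s: 18.92
position: [0.5618, -0.2137, 0.0501]
eef_rot: [[0.183, 0.983, 0.003], [0.983, -0.183, -0.001], [-0.0, 0.003, -1.0]]
ft_force: [-3.8, 2.4, 13.8]
gripper_width: 0.404
finger_force: 73.3
t 18.92 pos [ 0.5618 -0.2137  0.0501] q6 1.39 w 0.404 d [ 1.  -1.3  1.6] rot [ 0.1  0.  -0. ]
```

On the floor. Release, rise, then go outside the gate. The tool axes match the tote's: tool x is tote +y and tool y is tote +x.

```bash
python3 -m pendant '[[0.3,0,0,-1,0,0,0],[0.3,0,0,-1,0,0,0],[0.3,0,0,-1,0,0,0],[0.3,0,0,-1,0,0,0],[0.3,0,0,-15,0,0,0],[0.3,0,0,-40,0,0,0],[0.3,0,0,-80,0,0,0],[0.3,0,0,-115,0,0,0],[0,-35,-5,-120,0,0,0],[-1,-75,-10,-120,0,0,0],[-1,-115,-15,-120,0,0,0],[-1,-150,-20,-120,0,0,0]]'; python3 -m pendant '[[-1,-12,-1,0,0,0,0],[-1,-12,-1,0,0,0,0],[-1,-12,-1,0,0,0,0],[-1,-12,-1,0,0,0,0]]' ; python3 - <<'E'
from h import *; import d
d.d(.5113,-.369,.034,-10.45)
t=snap('top','t4.png'); w=vision.capture('wrist')
cv2.imwrite('pics/c4.png',np.hstack([cv2.resize(t[125:245,240:440,::-1],(500,300),interpolation=cv2.INTER_CUBIC),cv2.resize(w[:,:,::-1],(300,300))]))
E
```

```text
time_s: 19.92
position: [0.5136, -0.3591, 0.1681]
eef_rot: [[0.182, 0.983, 0.001], [0.983, -0.182, -0.001], [-0.001, 0.001, -1.0]]
ft_force: [0.1, 0.5, -1.3]
gripper_width: 0.083
finger_force: 0.0
time_s: 20.25
position: [0.5111, -0.368, 0.1675]
eef_rot: [[0.182, 0.983, -0.0], [0.983, -0.182, 0.001], [0.001, -0.0, -1.0]]
ft_force: [-0.1, 1.1, -0.1]
gripper_width: -0.002
finger_force: 0.0
t 20.25 pos [ 0.5111 -0.368   0.1675] q6 1.13 w -0.002 d [ -1.    0.4 133.5] rot [-0. -0. -0.]
```

View pics/c4.png

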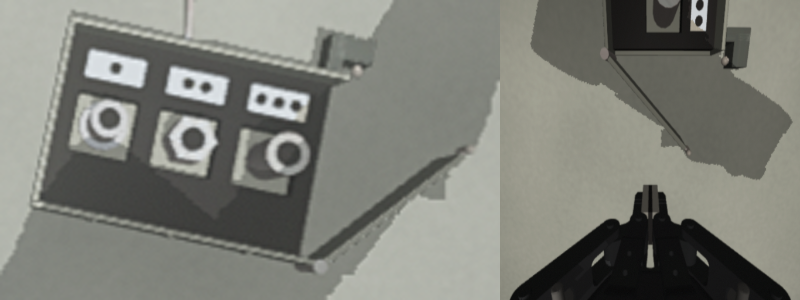

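The picture shows all three parts in their pockets. The gate is open with its free end at (468,150), and the gripper is outside it. Descend and swing the gate.

```bash
python3 -m pendant '[[-1,0,0,40,0,0,0],[-1,0,0,80,0,0,0],[-1,0,0,115,0,0,0],[-1,0,0,132,0,0,0],[-1,0,0,132,0,0,0],[-1,10,9,132,0,0,0],[-1,20,18,132,0,0,0]]' 40; python3 -m pendant '[[-1,8,7,0,0,0,0],[-1,16,14,0,0,0,0],[-1,24,20,0,0,0,0],[-1,31,26,0,0,0,0],[-1,39,30,0,0,0,0],[-1,47,34,0,0,0,0],[-1,55,37,0,0,0,0],[-1,61,39,0,0,0,0],[-1,67,40,0,0,0,0],[-1,70,41,0,0,0,0],[-1,70,41,0,0,0,0]]'; python3 d.py .5865 -.286 .034 -10.45
```

```text
time_s: 20.93
position: [0.5337, -0.3522, 0.0374]
eef_rot: [[0.183, 0.983, 0.002], [0.983, -0.183, -0.001], [-0.001, 0.002, -1.0]]
ft_force: [-0.1, 0.3, 0.4]
gripper_width: 0.003
finger_force: 0.0
time_s: 21.85
position: [0.5852, -0.2906, 0.0357]
eef_rot: [[0.182, 0.983, -0.001], [0.983, -0.182, 0.0], [0.0, -0.001, -1.0]]
ft_force: [-0.1, -0.9, 0.1]
gripper_width: -0.0
finger_force: 0.0
t 21.85 pos [ 0.5852 -0.2906  0.0357] q6 1.29 w -0.0 d [4.7 0.5 1.7] rot [-0. -0. -0.]
```

Now push onto the catch in small steps.

```bash
python3 -m pendant '[[-1,2,0,0,0,0,0],[-1,4,0,0,0,0,0],[-1,6,0,0,0,0,0],[-1,8,0,0,0,0,0],[-1,8,0,0,0,0,0]]'; python3 -m pendant '[[-1,2,0,0,0,0,0],[-1,3,0,0,0,0,0],[-1,3,0,0,0,0,0]]'
```

```text
time_s: 22.27
position: [0.5863, -0.2866, 0.0359]
eef_rot: [[0.185, 0.983, -0.001], [0.983, -0.185, -0.006], [-0.006, 0.0, -1.0]]
ft_force: [-3.3, -14.9, -2.3]
gripper_width: -0.003
finger_force: 8.2
time_s: 22.52
position: [0.5864, -0.2864, 0.036]
eef_rot: [[0.187, 0.982, -0.002], [0.982, -0.187, -0.011], [-0.011, 0.0, -1.0]]
ft_force: [-6.5, -28.0, -4.3]
gripper_width: 0.002
finger_force: 14.0
```

```bash
python3 -m pendant '[[-1,-10,0,0,0,0,0],[-1,-35,0,0,0,0,0],[-1,-70,0,0,0,0,0],[-1,-80,0,-30,0,0,0],[-1,-80,0,-70,0,0,0],[-1,-100,0,-110,0,0,0],[-1,-140,0,-130,0,0,0],[-1,-140,0,-130,0,0,0],[-1,-140,0,-130,0,0,0],[-1,-140,0,-130,0,0,0]]'; python3 - <<'E'
from h import *
t=snap('top','t5.png'); w=vision.capture('wrist')
cv2.imwrite('pics/c5.png',np.hstack([cv2.resize(t[125:245,240:440,::-1],(500,375),interpolation=cv2.INTER_CUBIC),cv2.resize(w[0:200,150:350,::-1],(300,375))]))
E
```

```text
time_s: 23.35
position: [0.5615, -0.4178, 0.1651]
eef_rot: [[0.183, 0.983, -0.0], [0.983, -0.183, 0.001], [0.001, -0.0, -1.0]]
ft_force: [-0.6, 0.9, -0.8]
gripper_width: 0.001
finger_force: 0.0
```

View pics/c5.png

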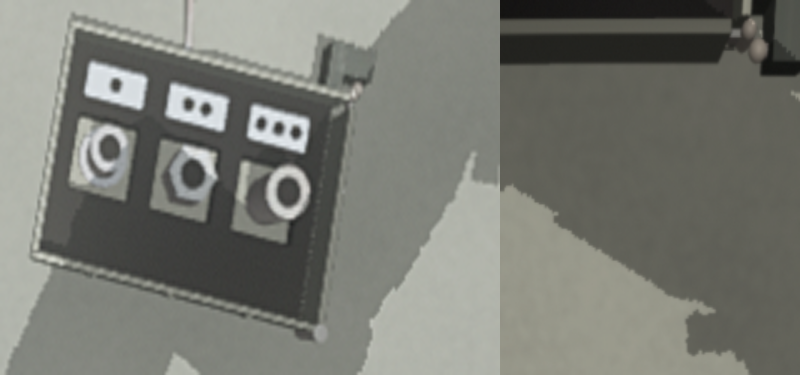

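The gate looks shut along the tote's end, from (320,332) to (352,100). I'll measure its angle.

```bash
python3 - <<'E'
from h import *
w=vision.capture('wrist'); c=vision.calibration('wrist')
g=cv2.GaussianBlur(cv2.cvtColor(w,cv2.COLOR_RGB2GRAY),(3,3),0).astype(float)
gy=np.diff(g,axis=0)
for z,lab,sgn,lo,hi in((.056,'top outer',-1,8,26),(.003,'bottom',1,24,42)):
  us=np.arange(160,285,3); P=[]
  for u in us:
    s=sgn*gy[lo:hi,u]; v=lo+s.argmax()+.5; P.append(at(c,u,v,z)[:2])
  P=np.array(P); a=-.1825; R=np.array([[np.cos(a),np.sin(a)],[-np.sin(a),np.cos(a)]])
  L=(P-[.5743,-.1387])@R.T; k=np.polyfit(L[:,0],L[:,1],1); r=L[:,1]-np.polyval(k,L[:,0]); m=abs(r)<.002; k=np.polyfit(L[m,0],L[m,1],1)
  print(lab,'slope',k[0].round(4),'offset',k[1].round(4),m.sum(),L[[0,-1]].round(3).tolist())
E
```

```text
top outer slope 0.0063 offset -0.1315 42 [[-0.038, -0.132], [0.058, -0.131]]
bottom slope 0.0053 offset -0.1314 42 [[-0.055, -0.132], [0.063, -0.131]]
```

The gate is within about 0.006 rad of shut, and the robot is clear.

```bash
python3 -c "
from plant import job; print(job.hand_in())"
```

```text
the job is handed in; nothing more can be done
None
```

The job is handed in: by camera check, the bushing, nut and spacer stand in pockets 1, 2 and 3, the gate measures about 0.006 rad from shut, and the robot is clear (about 23.5 s of the 72 s used); the hand-in gave no verdict.

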